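# Square the board home and set the pusher gap free of backlash

### The job

Using only the handwheel's crank, wind the pusher bar forward until it has pushed the loose circuit board home against the stop rail and bears on it lightly: feel for it, about 5 N, and never squeeze the board hard (20 N would crack it). Then wind the bar back well past the setting, so that it stands a good 30 mm clear of the board, and come forward again to leave a 20 mm gap between bar and board, finishing on the forward turn so that the drive's play is taken up and the bar cannot give way backwards. Let go of the crank, leave the board home against the rail and do not disturb the things around the fixture.

Things in the scene. Friction and masses are not known exactly. Their poses are not given: they have to be found in the camera images.
- fixture: Board-setting fixture, fixed to the bench: dark base plate 270 x 360 mm; origin on the bench surface, 5 mm from the plate's centre. Fixture +y is FORWARD (the way the bar pushes the board, towards the stop rail); -x is the side of the gearbox and handwheel; z up. The steel deck that carries bar, board and rail has its top at 30 mm.
- wheel_axis (a point): Point on the handwheel's vertical axis at the height of the wheel's upper face (85 mm above the bench; fixture x -75 mm, y 0). The handwheel is a flat aluminium disc of 140 mm diameter, 12 mm thick.
- wheel (a joint): Handwheel angle in rad, -1.7 to 3.3; grows anticlockwise seen from above. Anticlockwise drives the bar forward 25 mm per rad by rack and pinion, clockwise back. Drive and bar have 7 mm (0.28 rad) of play: after a reversal the wheel turns that far almost freely before the bar moves. The crank handle stands at fixture angle 1.74 rad + wheel angle (anticlockwise from fixture +x).
- crank_mid (a point): Mid-height of the upright black crank handle: round grip, 22 mm diameter, from 3 mm above the wheel's upper face (z 88 to 128 mm; this point at 110 mm), 55 mm off the wheel axis. It spins freely on its pin: the hand need not turn with the wheel. All else is lower than 86 mm. Cranking takes about 1 N in the play, about 3 N while the bar moves, and 0.45 N more per newton pressed on the board.
- bar: Pusher bar: blue saddle with an aluminium blade 100 mm wide, 10 mm thick, across the deck; slides along fixture y only, with about 5 N friction. Its body origin coincides with the fixture's origin at slide position 0.
- bar_face (a point): Middle of the bar's front (forward) face, 38 mm above the bench.
- board: Loose circuit board in a black carrier, 90 mm (fixture x) by 60 mm (fixture y), 10 mm thick, about 150 g, lying on the deck between bar and rail with a little skew; origin in the centre of its underside; its y points forward when square.
- board_edge (a point): Middle of the board's rear edge (the edge facing the bar), 5 mm above the deck. Home = 60 mm behind the rail face.
- rail_face (a point): Middle of the stop rail's face that looks at the board (its rearward face), 36 mm above the bench. The rail is fixed; its position along the deck differs each time. The bar touches the home board when bar_face is 60 mm behind this point.
- rail: Aluminium stop rail 130 x 16 x 28 mm across the deck, fixed; its axes are parallel to the fixture's, y forward.
- spool: Bystander: metal spool, 48 mm diameter, 40 mm tall, origin at its foot. Leave alone.
- jar: Bystander: small jar with blue cap, 42 mm diameter, 65 mm tall, origin at its foot. Leave alone.
- driver: Bystander: screwdriver 150 mm long lying on the bench. Leave alone.
- slot_mid (a point): Middle of the 23 mm long slot in the bar's saddle in which the drive dog works; moves with the bar.
- dog_top (a point): Top centre of the steel drive dog (block 20 mm in x, 16 mm in y, on an arm from the rack), 62 mm above the bench. In fixture y it is 3.5 mm ahead of slot_mid when it bears on the slot's forward wall (drive pushes the bar forward: play taken up forward), 3.5 mm behind when it bears on the rear wall.
Not all that is in view belongs to the job. There is more than one size of the board; the job needs the middle-sized.

How it is judged:
On the way, in this order (a step that is already met when the one before it is completed fails the run):
1. the bar bears on the board with 2 to 20 N while the board is home against the rail (contact force between bar and board above 2 N and y of board_edge in the frame of rail above -0.0615 m), for 0.2 s.
2. the bar is drawn back past the setting, more than 27 mm clear of the board (y of bar_face in the frame of board_edge below -0.027 m), for 0.1 s.
At the end, for the whole second after the job is handed in: The gap between bar face and board edge is 20 mm within 1.5 mm; the drive dog bears on the slot's forward wall (within 1.3 mm, so the play is taken up forward); the board lies home against the rail within 2 mm and square within 0.03 rad; the wheel and board are at rest (y of bar_face in the frame of board_edge between -0.0215 and -0.0185 m and y of dog_top in the frame of slot_mid above 0.0022 m and y of board_edge in the frame of rail above -0.062 m and angle between the y axis of board and the y axis of rail, either way round below 0.03 rad and velocity of joint wheel between -0.05 and 0.05 rad/s and linear speed of board below 0.01 m/s); the robot touches nothing.
It fails at once if the bar squeezes the board with more than 20 N (contact force between bar and board above 20 N).
It fails at once if the robot touches the board (contact force between the arm and board above 0.5 N).
It fails at once if the robot's fingers touch the board (contact force between the fingers and board above 0.5 N).
It fails at once if the robot moves the bar directly and not by the crank (contact force between any of the fingers, the arm and bar above 0.5 N).
It fails at once if a bystander is disturbed (moved more than 20 mm) (distance of any of spool, jar, driver from where it was at the start of the episode above 0.02 m).
It also fails if it takes over 69 s, if anything falls off the work surface, if the arm or the gripper's body presses on something with over 40 N, if the wrist force passes 120 N, or if a joint passes its speed limit or range.

### The arm

A 7-joint arm with a two-finger parallel gripper is mounted at the origin on the work surface. World frame = base frame: x ahead of the robot, y to its left, z up, the work surface at z = 0. Lengths are in m, angles in rad, forces in N, time in s.
With the tool pointing down it reaches from about 0.425 to 0.875 m from the base axis. Payload 8.4 kg.
Tool frame: the origin (TCP) lies at the very end of the fingers, on their centre line; the grasp point (between the pads) lies 19 mm behind it; z points along the fingers, y is the line along which they close (so a half turn about z gives the same grasp; the last joint's range is limited). The gripper opens to 87 mm and grips with 3 to 60 N. Pads are 19 mm wide; open, the fingers measure 117 mm over their backs; the gripper's body (75 mm by 190 mm) begins 51 mm behind the grasp point.
Start: joints at [1.007, 0.333, 0.04, 1.465, -0.013, 1.343, -0.059], TCP at [0.291, -0.581, 0.223] pointing down, gripper open.
Joint ranges: [-2.58, 2.58], [-0.38, 2.09], [-1.3, 1.39], [0.25, 2.4], [-1.5, 4.64], [0.08, 2.09], [-2.65, 2.65]. Speed limits (rad/s): [2.22, 2.22, 2.79, 2.79, 3.14, 3.14, 3.14].

### API

Orientations are given as a unit quaternion [w, x, y, z].
In Python, from plant import arm gives the robot as it stands.
- The arm moves only by the tool play_rows, never from a script. Its argument "targets" is a list of rows, each an object of numbers: "tx", "ty", "tz": the shift along the world's x, y, z each as a share of 0.3 m, from -1 to 1; "ax", "ay", "az": the turn, a rotation vector about the world's x, y, z each as a share of 0.5 rad, from -1 to 1; "gripper": the opening, from -1 (shut) to 1 (fully open). In form: [{"tx": .., "ty": .., "tz": .., "ax": .., "ay": .., "az": .., "gripper": ..}, ...]. A call has 1 to 8 rows; each row is the pose to reach, as a shift and turn from the pose commanded when the call began; what a row does not reach only later rows make up. A row lasts 1/8 s, in which the tool goes at most 62.5 mm and 10.7 degrees, less where a joint would pass 70% of its speed; a pose out of reach is approached as far as the arm can. A call with a number of a shift or a turn outside -1 to 1 is refused whole. A call with a gripper value outside its range is refused whole. The fingers move at their own pace and stop on an object; "newtons" is the grip in N (left out, the last holds). Time passes only in rows, so rows that repeat a pose let the fingers close. It gives the time, the measured TCP pose, the force, the opening and the grip force at its end, in the units of the state.
- arm.state(): the state, without advancing time (a new reading comes with each control period).
- arm.snapshot(name): name is "scene" or "top" or "wrist"; returns (picture, depth): 400x640x3 uint8, red, green, blue; 400x640 float32, m along the optical axis (not along the pixel's ray), 0 where there is no reading.
- arm.calibration(name): a dict with "vfov" (degrees; the focal length in pixels is half the picture's height over the tangent of half this angle, whatever the lens; pixels are square), "cx", "cy" (the principal point, pixels), "extrinsics" (4x4, takes a point from world to camera coordinates). Camera axes: x right, y up, looking along -z (the intrinsics and any distortion apply to the point x, -y, -z); pixel columns grow to the right and rows downward; lengths in m; the calibration is good to about 2 mm. The wrist camera is an equidistant fisheye: a pixel r from the principal point sees the ray r / f radians off the axis. A picture is of the moment at which its call begins: read the wrist's pose just before it. calibration takes no time and is no camera call; for the wrist camera it gives the pose at the moment of the call.
- arm.finish_job(): hands the job in; it is judged then, once.
The state is a dict: "time_s": time; "q": joint angles; "joint_vel": joint speeds; "tau": joint torques, N m; "position": TCP position; "tcp_rot": TCP orientation; "wrist_force": force on the tool from outside, world axes, zero at the start; "torque": the same for the moment, N m; "grip_width": opening from 0.0 (shut) to 1.0 (fully open); "grip_force": force on a finger pad.
Only numpy, scipy, OpenCV 4.12 (cv2) and the standard library are available. Lean on these libraries where they do the work, as an engineer would, in place of code of your own. Each camera call takes 0.05 s, during which the arm holds its last target. There are 200 camera calls.

## Working session

There is one attempt and no reset: what is moved stays moved. The work goes in short steps, Python scripts to look and compute and a tool call to move; the robot and the scene stay as the last step left them, time stands still between calls to the robot, and variables do not carry over. Pictures are saved under pics/ and viewed, at most 10 in all, crops included, and the job is handed in when it is done.

Besides the shell and the picture viewer there is one more tool, called after "Request:" by a JSON object that holds its "method" and its "body", one argument or row to a line. play_rows: Moves the arm, as the interface text tells. Its arguments: {"type":"object","properties":{"targets":{"type":"array","items":{"type":"object","properties":{"tx":{"type":"number","minimum":-1,"maximum":1},"ty":{"type":"number","minimum":-1,"maximum":1},"tz":{"type":"number","minimum":-1,"maximum":1},"ax":{"type":"number","minimum":-1,"maximum":1},"ay":{"type":"number","minimum":-1,"maximum":1},"az":{"type":"number","minimum":-1,"maximum":1},"gripper":{"type":"number"}}}},"newtons":{"type":"number"}},"required":["targets"]}

```bash
mkdir -p pics
cat > h.py <<'E'
import numpy as np, cv2
from plant import arm
def snap(n,fn=None):
    c=arm.calibration(n); p,d=arm.snapshot(n)
    if fn: cv2.imwrite('pics/'+fn,p[:,:,::-1])
    return p,d,c
def K(c): return 200/np.tan(np.radians(c['vfov'])/2)
def ray(c,u,v,fish=False):
    f=K(c); x=(u-c['cx'])/f; y=(v-c['cy'])/f
    if fish:
        r=np.hypot(x,y); s=np.sin(r)/max(r,1e-9); d=np.array([x*s,-y*s,-np.cos(r)])
    else: d=np.array([x,-y,-1.])
    E=np.array(c['extrinsics']); R=E[:3,:3]
    return -R.T@E[:3,3], R.T@d
def onz(c,u,v,z,fish=False):
    o,d=ray(c,u,v,fish); return o+d*(z-o[2])/d[2]
E
python3 - <<'E'
from h import *
for n in('scene','top'):
    p,d,c=snap(n,n+'0.png'); print(n,K(c),c['cx'],c['cy'],ray(c,320,200), (d==0).mean())
    np.savez('pics/'+n+'0.npz',p=p,d=d)
print(arm.state())
E
```

```text
scene 427.1603134684067 322.74685734897037 205.8540553541585 (array([ 1.26657202, -0.11565231,  0.75752379]), array([-0.68936639,  0.12443036, -0.71380686])) 0.003765625
top 424.3369029990644 323.69684144255007 197.5815824902879 (array([0.54627124, 0.01867571, 1.02454822]), array([ 0.07328212,  0.01995155, -0.99716601])) 0.00398828125
{'time_s': 0.1, 'q': array([ 1.00676801,  0.33386517,  0.03992519,  1.46619094, -0.01339038,
        1.34328908, -0.05847709]), 'joint_vel': array([ 2.94696271e-04, -7.57730711e-04,  2.26209999e-04, -1.64490520e-03,
        1.24832549e-03,  9.92103033e-05, -1.27739041e-03]), 'tau': array([ 3.64326123e-03, -6.57818484e+01,  1.33994512e+00, -4.04712653e+01,
       -5.97261521e-02,  4.09092754e-02,  8.43050361e-05]), 'position': array([ 0.29112925, -0.58068182,  0.22172886]), 'tcp_rot': array([-7.06055363e-04,  9.73117483e-01,  2.30308080e-01, -2.31964829e-04]), 'wrist_force': array([-0.28814544, -0.01145983, -0.20554543]), 'torque': array([-0.03373605, -0.02584379,  0.03314087]), 'grip_force': 0.0, 'grip_width': 0.9968769261148288}
```

View pics/scene0.png

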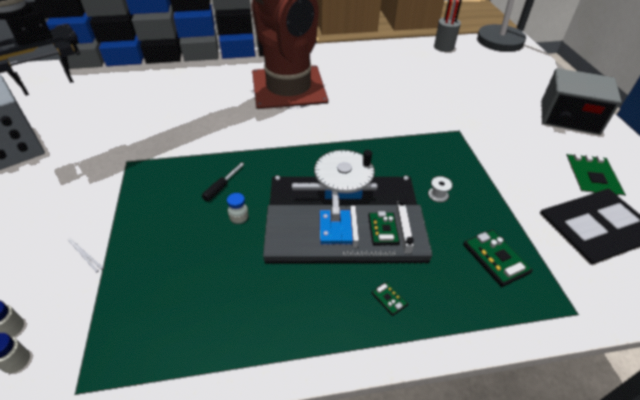

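View pics/top0.png

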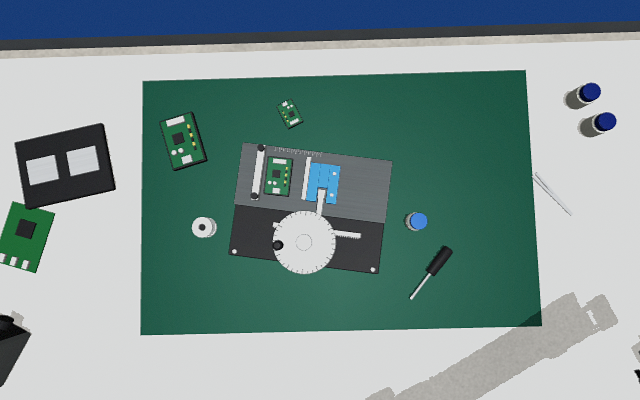

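The scene shows the fixture in the middle of the mat. In the top view the wheel is at about (304,242), the crank at (278,245), the blade at (306,178), the middle board on the deck at (279,176) and the rail at (258,172). The large and small boards, lying off the fixture, are decoys. Next I measure.

Run:
```python
from h import *
z=np.load('pics/top0.npz'); p,d=z['p'],z['d']; c=arm.calibration('top')
# plate corners approx at z? print depth heights
o,_=ray(c,320,200)
def hgt(u,v):
    o,r=ray(c,u,v); return (o+r*d[int(v),int(u)])
for n,u,v in[('plate',245,230),('deck',350,200),('wheel',310,255),('crank',278,245),('blade',306,178),('board',275,180),('rail',258,172)]:
    print(n,hgt(u,v).round(4))
# wheel: heightmap mask
vv,uu=np.mgrid[:400,:640]; f=K(c)
E=np.array(c['extrinsics']);R=E[:3,:3]
ds=np.stack([(uu-c['cx'])/f,-(vv-c['cy'])/f,-np.ones_like(uu,float)],-1)@R
P=ray(c,0,0)[0]+ds*d[...,None]
roi=(uu>225)&(uu<395)&(vv>140)&(vv<280)
w=roi&(abs(P[...,2]-.085)<.012)&(p.min(-1)>150)&(vv>205)
cn=max(cv2.findContours(w.astype(np.uint8),0,2)[0],key=cv2.contourArea)
(u,v),r=cv2.minEnclosingCircle(cn); W=onz(c,u,v,.085); print('wheel',u,v,r,W)
k=roi&(p.max(-1)<60)&(abs(uu-278)<9)&(abs(vv-245)<9)
ku,kv=uu[k].mean(),vv[k].mean(); print('crank',k.sum(),ku,kv,onz(c,ku,kv,.128), P[k][:,2].max())
pl=[onz(c,*q,.01)[:2] for q in[(244,143),(392,160),(379,272),(229,253)]]
pl=np.array(pl);print('plate corners',pl.round(3).tolist())
fy=(pl[0]-pl[1])+(pl[3]-pl[2]);print('yaw +y',np.arctan2(fy[1],fy[0]))
# rail & blade principal axes
for n,(a,b,e,g) in dict(rail=(248,146,268,200),blade=(298,152,314,201)).items():
    m=(uu>a)&(uu<e)&(vv>b)&(vv<g)&(p.min(-1)>165)
    pts=np.stack([uu[m],vv[m]],-1).astype(np.float32); print(n,m.sum(),cv2.minAreaRect(pts))
cr=cv2.resize(p[135:280,220:400,::-1],None,fx=4.4,fy=4,interpolation=cv2.INTER_CUBIC); cr=cv2.resize(p[135:280,220:400,::-1],None,fx=4,fy=4,interpolation=cv2.INTER_CUBIC);cv2.imwrite('pics/crop0.png',cr)
```

```text
plate [0.5536 0.2195 0.0122]
deck [ 0.6177 -0.032   0.0273]
wheel [0.4946 0.0625 0.0833]
crank [0.5196 0.1272 0.129 ]
blade [0.6689 0.069  0.057 ]
board [0.6682 0.1424 0.0406]
rail [0.6856 0.1791 0.0578]
wheel 303.6006774902344 241.93289184570312 31.532915115356445 [0.52360366 0.07587742 0.085     ]
crank 81 275.6296296296296 244.49382716049382 [0.52073528 0.13225844 0.128     ] 0.12918240658710634
plate corners [[0.764, 0.22], [0.713, -0.137], [0.447, -0.096], [0.5, 0.259]]
yaw +y 1.4248209848654736
rail 289 ((256.94549560546875, 174.992431640625), (6.768362998962402, 49.19444274902344), 7.907163143157959)
blade 179 ((305.8964538574219, 176.06454467773438), (4.9579901695251465, 46.205711364746094), 9.246112823486328)
```

View pics/crop0.png

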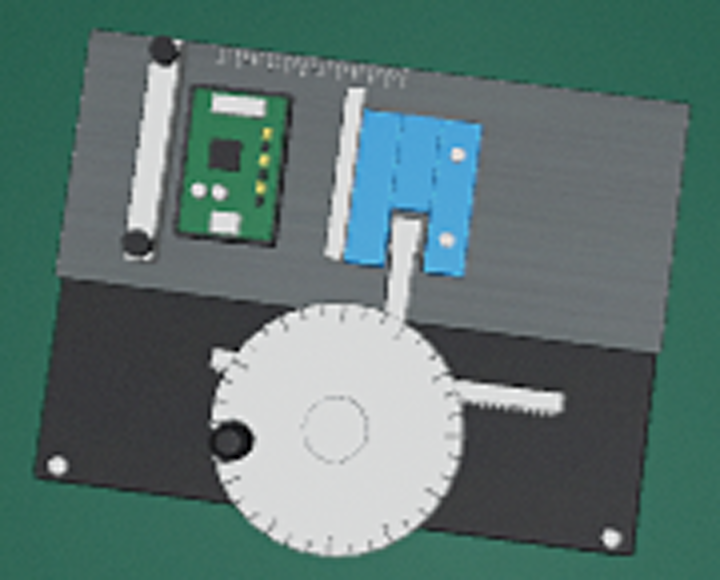

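The crop confirms the layout. The crank top is at crop (233,440), which is full-image (278.2,245.0). The wheel centre is at (304.2,242.4), the blade's front edge is about 43 px from the rail, and the wheel angle is near 0. I'll move over the crank in stages.

Request:
{"method": "play_rows", "body": {
  "targets": [
    {"tx": 0.2, "ty": 0.2},
    {"tx": 0.4, "ty": 0.4, "az": -0.2},
    {"tx": 0.5, "ty": 0.6, "az": -0.4},
    {"tx": 0.55, "ty": 0.8, "az": -0.6},
    {"tx": 0.6, "ty": 1, "az": -0.8},
    {"tx": 0.6, "ty": 1, "az": -0.8}
  ]
}}

```text
validation failed for argument at $.ta...
```

Request:
{"method": "play_rows", "body": {
  "targets": [
    {"tx": 0.05, "ty": 0.2, "az": -0.2},
    {"tx": 0.1, "ty": 0.4, "az": -0.4},
    {"tx": 0.13, "ty": 0.6, "az": -0.6},
    {"tx": 0.15, "ty": 0.8, "az": -0.75},
    {"tx": 0.16, "ty": 1, "az": -0.75},
    {"tx": 0.16, "ty": 1, "az": -0.75}
  ]
}}

```text
validation failed for argument at $.ta...
```

Run:
```python
from h import *
c=arm.calibration('top')
print('crank',onz(c,278.25,245,.128),'wheel',onz(c,304.1,242.2,.085))
s=arm.state();print(s['time_s'],s['position'],s['tcp_rot'],s['q'].round(2))
```

```text
crank [0.51954037 0.12675533 0.128     ] wheel [0.52299081 0.07478882 0.085     ]
0.1 [ 0.29112925 -0.58068182  0.22172886] [-7.06055363e-04  9.73117483e-01  2.30308080e-01 -2.31964829e-04] [ 1.01  0.33  0.04  1.47 -0.01  1.34 -0.06]
```

Request:
{"method": "play_rows", "body": {
  "targets": [
    {"tx": 0.2, "ty": 0.2, "tz": 0, "ax": 0, "ay": 0, "az": 0, "gripper": 1},
    {"tx": 0.4, "ty": 0.4, "tz": 0, "ax": 0, "ay": 0, "az": -0.2, "gripper": 1},
    {"tx": 0.5, "ty": 0.6, "tz": 0, "ax": 0, "ay": 0, "az": -0.4, "gripper": 1},
    {"tx": 0.55, "ty": 0.8, "tz": 0, "ax": 0, "ay": 0, "az": -0.6, "gripper": 1},
    {"tx": 0.6, "ty": 1, "tz": 0, "ax": 0, "ay": 0, "az": -0.8, "gripper": 1},
    {"tx": 0.6, "ty": 1, "tz": 0, "ax": 0, "ay": 0, "az": -0.8, "gripper": 1}
  ]
}}

```text
time_s: 0.85
position: [0.4721, -0.2778, 0.2223]
tcp_rot: [-0.0, 0.999, 0.033, -0.0]
wrist_force: [0.9, -0.2, -1.0]
grip_width: 0.997
grip_force: 0.0
```

Request:
{"method": "play_rows", "body": {
  "targets": [
    {"tx": 0.05, "ty": 0.2, "tz": 0, "ax": 0, "ay": 0, "az": -0.2, "gripper": 1},
    {"tx": 0.1, "ty": 0.4, "tz": 0, "ax": 0, "ay": 0, "az": -0.4, "gripper": 1},
    {"tx": 0.13, "ty": 0.6, "tz": 0, "ax": 0, "ay": 0, "az": -0.6, "gripper": 1},
    {"tx": 0.15, "ty": 0.8, "tz": 0, "ax": 0, "ay": 0, "az": -0.75, "gripper": 1},
    {"tx": 0.16, "ty": 1, "tz": 0, "ax": 0, "ay": 0, "az": -0.75, "gripper": 1},
    {"tx": 0.16, "ty": 1, "tz": 0, "ax": 0, "ay": 0, "az": -0.75, "gripper": 1}
  ]
}}

```text
time_s: 1.6
position: [0.5189, 0.0247, 0.2225]
tcp_rot: [-0.001, 0.989, -0.15, -0.0]
wrist_force: [0.3, -0.5, 0.4]
grip_width: 1.002
grip_force: 0.0
```

Run:
```python
from h import *
s=arm.state();print(s['time_s'],s['position'],s['tcp_rot'],s['q'].round(2))
```

```text
1.6 [0.51891774 0.02470657 0.2225084 ] [-8.00209471e-04  9.88645529e-01 -1.50264248e-01 -1.82321401e-04] [ 0.21  0.09 -0.37  1.76  0.03  1.29 -2.03]
```

Request:
{"method": "play_rows", "body": {
  "targets": [
    {"tx": 0.0, "ty": 0.17, "tz": 0, "ax": 0, "ay": 0, "az": 0, "gripper": 1},
    {"tx": 0.0, "ty": 0.34, "tz": 0, "ax": 0, "ay": 0, "az": 0, "gripper": 1},
    {"tx": 0.0, "ty": 0.34, "tz": -0.15, "ax": 0, "ay": 0, "az": 0, "gripper": 1},
    {"tx": 0.0, "ty": 0.34, "tz": -0.28, "ax": 0, "ay": 0, "az": 0, "gripper": 1},
    {"tx": 0.0, "ty": 0.34, "tz": -0.38, "ax": 0, "ay": 0, "az": 0, "gripper": 1},
    {"tx": 0.0, "ty": 0.34, "tz": -0.415, "ax": 0, "ay": 0, "az": 0, "gripper": 1},
    {"tx": 0.0, "ty": 0.34, "tz": -0.415, "ax": 0, "ay": 0, "az": 0, "gripper": 1}
  ]
}}

```text
time_s: 2.48
position: [0.5193, 0.1205, 0.0979]
tcp_rot: [0.0, 0.988, -0.155, -0.0]
wrist_force: [0.9, 0.2, 1.5]
grip_width: 1.001
grip_force: 0.0
```

Run:
```python
from h import *
p,d,c=snap('wrist','wr0.png')
print(K(c),c['cx'],c['cy'],ray(c,320,200,True)); s=arm.state();print(s['time_s'],s['position'],s['wrist_force'])
```

```text
309.70691628693146 321.3686484937159 196.10051626378592 (array([0.58075619, 0.1001815 , 0.26137807]), array([-0.23924487,  0.08060593, -0.96760766]))
2.525 [0.51986265 0.12080397 0.09883085] [-0.09401495 -0.27596336  0.01345615]
```

View pics/wr0.png

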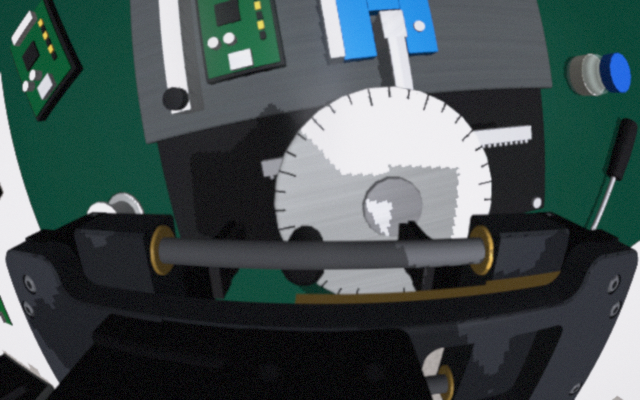

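The wrist view shows the crank at about (303,252) between the fingertips at about 235 and 415. It sits a little towards the left (+y) finger, so I shift +y about 7 mm and close gently.

Request:
{"method": "play_rows", "body": {
  "newtons": 8,
  "targets": [
    {"tx": 0.0, "ty": 0.022, "tz": 0, "ax": 0, "ay": 0, "az": 0, "gripper": 1},
    {"tx": 0.0, "ty": 0.022, "tz": 0, "ax": 0, "ay": 0, "az": 0, "gripper": -0.4},
    {"tx": 0.0, "ty": 0.022, "tz": 0, "ax": 0, "ay": 0, "az": 0, "gripper": -1},
    {"tx": 0.0, "ty": 0.022, "tz": 0, "ax": 0, "ay": 0, "az": 0, "gripper": -1},
    {"tx": 0.0, "ty": 0.022, "tz": 0, "ax": 0, "ay": 0, "az": 0, "gripper": -1},
    {"tx": 0.0, "ty": 0.022, "tz": 0, "ax": 0, "ay": 0, "az": 0, "gripper": -1},
    {"tx": 0.0, "ty": 0.022, "tz": 0, "ax": 0, "ay": 0, "az": 0, "gripper": -1}
  ]
}}

```text
time_s: 3.4
position: [0.5193, 0.1275, 0.098]
tcp_rot: [-0.0, 0.988, -0.155, -0.0]
wrist_force: [0.0, -0.6, -0.4]
grip_width: 0.401
grip_force: 0.0
```

Run:
```python
from h import *
s=arm.state();print(s)
```

```text
{'time_s': 3.4, 'q': array([ 0.07240808,  0.23820443, -0.44586582,  1.87449951,  0.11724825,
        1.05438869, -2.30161998]), 'joint_vel': array([ 1.37106773e-04,  1.54970463e-03, -2.46453066e-03,  2.73360439e-04,
        8.99065982e-04, -6.65185803e-04,  6.96041377e-05]), 'tau': array([ 8.42964510e-03, -5.12175858e+01, -3.49313758e+00, -3.59311402e+01,
        3.59990099e-02, -7.86386314e-02,  2.46659220e-04]), 'position': array([0.51933983, 0.12753244, 0.09802541]), 'tcp_rot': array([-1.23137566e-05,  9.87987130e-01, -1.54536181e-01, -7.77124272e-06]), 'wrist_force': array([ 0.01705892, -0.63302639, -0.36950876]), 'torque': array([0.04245576, 0.01178247, 0.02792686]), 'grip_force': 0.0, 'grip_width': 0.4014447395275474}
```

Request:
{"method": "play_rows", "body": {
  "newtons": 8,
  "targets": [
    {"tx": 0.0, "ty": 0, "tz": 0, "ax": 0, "ay": 0, "az": 0, "gripper": -1},
    {"tx": 0.0, "ty": 0, "tz": 0, "ax": 0, "ay": 0, "az": 0, "gripper": -1},
    {"tx": 0.0, "ty": 0, "tz": 0, "ax": 0, "ay": 0, "az": 0, "gripper": -1},
    {"tx": 0.0, "ty": 0, "tz": 0, "ax": 0, "ay": 0, "az": 0, "gripper": -1}
  ]
}}

```text
time_s: 3.9
position: [0.5193, 0.1288, 0.0981]
tcp_rot: [-0.001, 0.988, -0.154, 0.0]
wrist_force: [-0.2, 6.8, -1.5]
grip_width: 0.248
grip_force: 8.0
```

Request:
{"method": "play_rows", "body": {
  "newtons": 30,
  "targets": [
    {"tx": 0.0, "ty": 0.006, "tz": 0, "ax": 0, "ay": 0, "az": 0, "gripper": -1},
    {"tx": 0.0, "ty": 0.006, "tz": 0, "ax": 0, "ay": 0, "az": 0, "gripper": -1},
    {"tx": 0.0, "ty": 0.006, "tz": 0, "ax": 0, "ay": 0, "az": 0, "gripper": -1},
    {"tx": 0.0, "ty": 0.006, "tz": 0, "ax": 0, "ay": 0, "az": 0, "gripper": -1}
  ]
}}

```text
time_s: 4.4
position: [0.5193, 0.1289, 0.098]
tcp_rot: [0.0, 0.988, -0.155, -0.0]
wrist_force: [-0.6, -1.5, 1.4]
grip_width: 0.244
grip_force: 30.0
```

Run:
```python
from h import *
s=arm.state();print(s['position'],s['wrist_force'],s['grip_force'])
```

```text
[0.51933762 0.12891555 0.09804297] [-0.62806456 -1.46846992  1.38161328] 30.00038356287405
```

```bash
cat > arc.py <<'E'
import numpy as np,sys
# arc.py th0 th1 step : shares of 0.3 m from crank angle th0
a,b,st=map(float,sys.argv[1:4]); r=float(sys.argv[4]) if len(sys.argv)>4 else .055
n=max(1,round(abs(b-a)/st))
for t in np.linspace(a,b,n+1)[1:]:
    print(round(t,3),(r*(np.array([np.cos(t),np.sin(t)])-[np.cos(a),np.sin(a)])/.3).round(4))
E
python3 arc.py 1.638 2.438 .1; python3 arc.py 2.438 2.838 .1
```

```text
1.738 [-0.0182 -0.0021]
1.838 [-0.0361 -0.0061]
1.938 [-0.0535 -0.0118]
2.038 [-0.0703 -0.0192]
2.138 [-0.0862 -0.0283]
2.238 [-0.1011 -0.0389]
2.338 [-0.1149 -0.0509]
2.438 [-0.1275 -0.0643]
2.538 [-0.0111 -0.0145]
2.638 [-0.0208 -0.0301]
2.738 [-0.0288 -0.0466]
2.838 [-0.0352 -0.0638]
```

Request:
{"method": "play_rows", "body": {
  "newtons": 30,
  "targets": [
    {"tx": -0.0182, "ty": -0.0021, "tz": 0, "ax": 0, "ay": 0, "az": 0, "gripper": -1},
    {"tx": -0.0361, "ty": -0.0061, "tz": 0, "ax": 0, "ay": 0, "az": 0, "gripper": -1},
    {"tx": -0.0535, "ty": -0.0118, "tz": 0, "ax": 0, "ay": 0, "az": 0, "gripper": -1},
    {"tx": -0.0703, "ty": -0.0192, "tz": 0, "ax": 0, "ay": 0, "az": 0, "gripper": -1},
    {"tx": -0.0862, "ty": -0.0283, "tz": 0, "ax": 0, "ay": 0, "az": 0, "gripper": -1},
    {"tx": -0.1011, "ty": -0.0389, "tz": 0, "ax": 0, "ay": 0, "az": 0, "gripper": -1},
    {"tx": -0.1149, "ty": -0.0509, "tz": 0, "ax": 0, "ay": 0, "az": 0, "gripper": -1},
    {"tx": -0.1275, "ty": -0.0643, "tz": 0, "ax": 0, "ay": 0, "az": 0, "gripper": -1}
  ]
}}

```text
time_s: 5.4
position: [0.4832, 0.1082, 0.0982]
tcp_rot: [0.0, 0.988, -0.155, 0.002]
wrist_force: [14.3, -6.5, -9.8]
grip_width: 0.246
grip_force: 30.0
```

```bash
cat > st.py <<'E'
from h import *
C=np.array([.5230,.0740])
p,d,c=snap('top'); F=[];T=[]
for _ in range(3):
    arm.snapshot('top'); s=arm.state(); F.append(s['wrist_force']); T.append(s['position'])
F=np.mean(F,0);x=np.mean(T,0)-[*C,0]; t=np.arctan2(x[1],x[0]); e=np.array([-np.sin(t),np.cos(t)])
print('t',s['time_s'],'r',np.hypot(*x[:2]).round(4),'th',t.round(4),'tang F',(F[:2]@e).round(2),'rad F',(F[:2]@[np.cos(t),np.sin(t)]).round(2),'F',F.round(2),'grip',s['grip_force'].round(1),s['grip_width'].round(3))
E
python3 st.py
python3 - <<'E'
import sys; sys.path.insert(0,'.')
from h import *
p,d,c=snap('top'); cv2.imwrite('pics/crop1.png',cv2.resize(p[135:280,220:400,::-1],None,fx=4,fy=4,interpolation=cv2.INTER_CUBIC))
E
```

```text
Traceback (most recent call last):
  File "st.py", line 7, in <module>
    print('t',s['time_s'],'r',np.hypot(*x[:2]).round(4),'th',t.round(4),'tang F',(F[:2]@e).round(2),'rad F',(F[:2]@[np.cos(t),np.sin(t)]).round(2),'F',F.round(2),'grip',s['grip_force'].round(1),s['grip_width'].round(3))
                                                                                                                                                                         ^^^^^^^^^^^^^^^^^^^^^
AttributeError: 'float' object has no attribute 'round'
```

View pics/crop1.png

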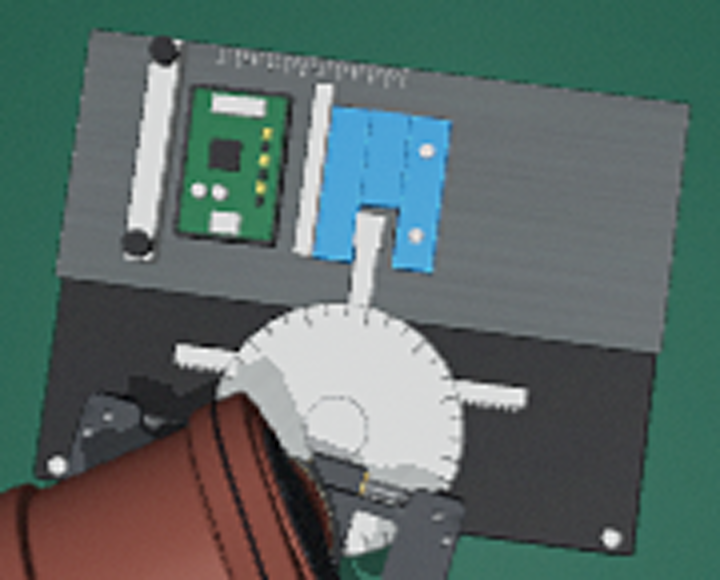

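The crop shows the bar moved about 18 mm and still clear of the board; blade front is at about crop (307,170) and the board edge at (283,165). Roughly 20 mm remain to home. Next I check the force at rest.

```bash
sed -i "s/s\['grip_force'\].round(1),s\['grip_width'\].round(3)/s['grip_force'],s['grip_width']/; s/^p,d,c=snap.*; F/F/; s/range(3)/range(2)/" st.py; python3 st.py; python3 arc.py 2.438 2.838 .067
```

```text
t 5.75 r 0.0524 th 2.4427 tang F -1.01 rad F -13.31 F [10.84 -7.79 -6.39] grip 29.999007708393037 0.24072672922061
2.505 [-0.0076 -0.0096]
2.571 [-0.0145 -0.0196]
2.638 [-0.0208 -0.0301]
2.705 [-0.0263 -0.041 ]
2.771 [-0.0311 -0.0523]
2.838 [-0.0352 -0.0638]
```

Run:
```python
import numpy as np
a=np.array([.5193,.1289]);b=np.array([.4829,.1077]);m=(a+b)/2;d=b-a;L=np.hypot(*d);h=np.sqrt(.055**2-L*L/4);n=np.array([-d[1],d[0]])/L
for s in(1,-1):
    c=m+s*h*n;print(c,[np.arctan2(*(q-c)[::-1]) for q in(a,b)])
```

```text
[0.52667041 0.07439608] [np.float64(1.7052082042734928), np.float64(2.4911662923832854)]
[0.47552959 0.16220392] [np.float64(-0.6504263612065073), np.float64(-1.4363844493163003)]
```

```bash
cat > arc.py <<'E'
import numpy as np,sys
# arc.py cmdx cmdy th...: shares of 0.3 m from the commanded point; prints the last commanded point
C=np.array([.526,.0744]); q=list(map(float,sys.argv[1:])); p=np.array(q[:2])
for t in q[2:]:
    g=C+.055*np.array([np.cos(t),np.sin(t)]); print(t,((g-p)/.3).round(4),g.round(5))
E
sed -i 's/^C=.*/C=np.array([.5260,.0744])/' st.py
python3 arc.py .4810 .1095 2.49 2.55 2.61 2.67 2.73 2.79 2.79
```

```text
2.49 [ 0.0042 -0.0058] [0.48227 0.10775]
2.55 [-0.0022 -0.0148] [0.48035 0.10507]
2.61 [-0.008  -0.0241] [0.47859 0.10228]
2.67 [-0.0133 -0.0337] [0.477   0.09939]
2.73 [-0.018  -0.0437] [0.47559 0.0964 ]
2.79 [-0.0221 -0.0539] [0.47436 0.09334]
2.79 [-0.0221 -0.0539] [0.47436 0.09334]
```

Request:
{"method": "play_rows", "body": {
  "newtons": 30,
  "targets": [
    {"tx": 0.0042, "ty": -0.0058, "tz": 0, "ax": 0, "ay": 0, "az": 0, "gripper": -1},
    {"tx": -0.0022, "ty": -0.0148, "tz": 0, "ax": 0, "ay": 0, "az": 0, "gripper": -1},
    {"tx": -0.008, "ty": -0.0241, "tz": 0, "ax": 0, "ay": 0, "az": 0, "gripper": -1},
    {"tx": -0.0133, "ty": -0.0337, "tz": 0, "ax": 0, "ay": 0, "az": 0, "gripper": -1},
    {"tx": -0.018, "ty": -0.0437, "tz": 0, "ax": 0, "ay": 0, "az": 0, "gripper": -1},
    {"tx": -0.0221, "ty": -0.0539, "tz": 0, "ax": 0, "ay": 0, "az": 0, "gripper": -1},
    {"tx": -0.0221, "ty": -0.0539, "tz": 0, "ax": 0, "ay": 0, "az": 0, "gripper": -1}
  ]
}}

```text
time_s: 6.62
position: [0.4754, 0.0937, 0.0981]
tcp_rot: [-0.0, 0.988, -0.155, 0.001]
wrist_force: [8.4, -0.6, -6.3]
grip_width: 0.242
grip_force: 30.0
```

```bash
python3 st.py; python3 arc.py .47436 .09334 2.83 2.87 2.91 2.95 2.99 2.99
```

```text
t 6.725 r 0.0541 th 2.7776 tang F -0.96 rad F -7.94 F [ 7.77 -1.93 -5.39] grip 29.999027035664767 0.237291777197669
2.83 [-0.0024 -0.0069] [0.47365 0.09126]
2.87 [-0.0045 -0.014 ] [0.47302 0.08915]
2.91 [-0.0063 -0.0211] [0.47247 0.08702]
2.95 [-0.0078 -0.0282] [0.47201 0.08487]
2.99 [-0.0091 -0.0354] [0.47163 0.08271]
2.99 [-0.0091 -0.0354] [0.47163 0.08271]
```

```bash
sed -i 's/\.5260*,/.5272,/' st.py arc.py; python3 arc.py .47436 .09334 2.8 2.84 2.88 2.92 2.96 3.0 3.0
```

```text
2.8 [ 0.0034 -0.0017] [0.47538 0.09282]
2.84 [ 0.0011 -0.0087] [0.47468 0.09074]
2.88 [-0.001  -0.0157] [0.47407 0.08862]
2.92 [-0.0027 -0.0228] [0.47354 0.08649]
2.96 [-0.0042 -0.03  ] [0.4731  0.08433]
3.0 [-0.0054 -0.0373] [0.47275 0.08216]
3.0 [-0.0054 -0.0373] [0.47275 0.08216]
```

Request:
{"method": "play_rows", "body": {
  "newtons": 30,
  "targets": [
    {"tx": 0.0034, "ty": -0.0017, "tz": 0, "ax": 0, "ay": 0, "az": 0, "gripper": -1},
    {"tx": 0.0011, "ty": -0.0087, "tz": 0, "ax": 0, "ay": 0, "az": 0, "gripper": -1},
    {"tx": -0.001, "ty": -0.0157, "tz": 0, "ax": 0, "ay": 0, "az": 0, "gripper": -1},
    {"tx": -0.0027, "ty": -0.0228, "tz": 0, "ax": 0, "ay": 0, "az": 0, "gripper": -1},
    {"tx": -0.0042, "ty": -0.03, "tz": 0, "ax": 0, "ay": 0, "az": 0, "gripper": -1},
    {"tx": -0.0054, "ty": -0.0373, "tz": 0, "ax": 0, "ay": 0, "az": 0, "gripper": -1},
    {"tx": -0.0054, "ty": -0.0373, "tz": 0, "ax": 0, "ay": 0, "az": 0, "gripper": -1}
  ]
}}

```text
time_s: 7.6
position: [0.4727, 0.0824, 0.0981]
tcp_rot: [0.0, 0.988, -0.155, -0.0]
wrist_force: [1.7, 1.6, -0.3]
grip_width: 0.243
grip_force: 30.0
```

```bash
python3 st.py; python3 arc.py .47275 .08216 3.02 3.04 3.06 3.08 3.1 3.1
python3 - <<'E'
from h import *
p,d,c=snap('top'); cv2.imwrite('pics/crop2.png',cv2.resize(p[145:215,235:325,::-1],None,fx=8,fy=8,interpolation=cv2.INTER_CUBIC))
E
```

```text
t 7.7 r 0.0551 th 2.9954 tang F -0.73 rad F -1.24 F [ 1.33  0.54 -0.2 ] grip 29.999895212240517 0.24302587560837208
3.02 [-0.0005 -0.0036] [0.47261 0.08107]
3.04 [-0.0009 -0.0073] [0.47248 0.07998]
3.06 [-0.0012 -0.0109] [0.47238 0.07888]
3.08 [-0.0015 -0.0146] [0.4723  0.07779]
3.1 [-0.0017 -0.0182] [0.47225 0.07669]
3.1 [-0.0017 -0.0182] [0.47225 0.07669]
```

View pics/crop2.png

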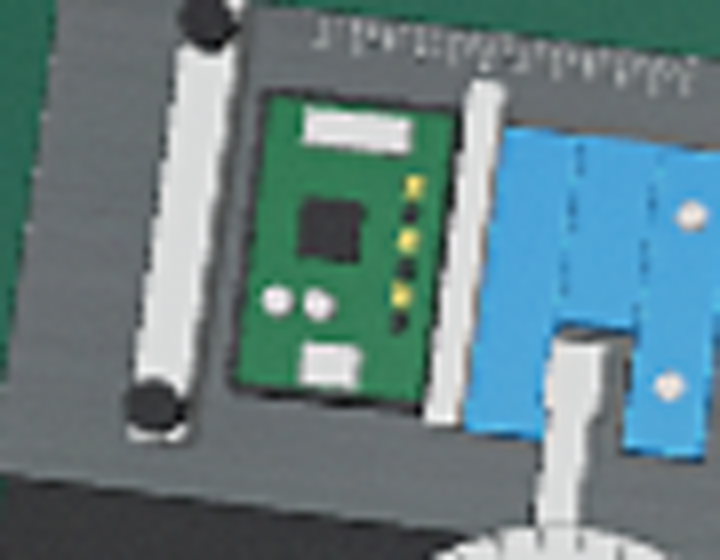

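The crop shows the blade (at about x 455-500) about touching the board's rear edge. A strip of about 25 px (roughly 6 mm) remains to the rail foot, so from here I go slowly.

Request:
{"method": "play_rows", "body": {
  "newtons": 30,
  "targets": [
    {"tx": -0.0005, "ty": -0.0036, "tz": 0, "ax": 0, "ay": 0, "az": 0, "gripper": -1},
    {"tx": -0.0009, "ty": -0.0073, "tz": 0, "ax": 0, "ay": 0, "az": 0, "gripper": -1},
    {"tx": -0.0012, "ty": -0.0109, "tz": 0, "ax": 0, "ay": 0, "az": 0, "gripper": -1},
    {"tx": -0.0015, "ty": -0.0146, "tz": 0, "ax": 0, "ay": 0, "az": 0, "gripper": -1},
    {"tx": -0.0017, "ty": -0.0182, "tz": 0, "ax": 0, "ay": 0, "az": 0, "gripper": -1}
  ]
}}

```text
time_s: 8.38
position: [0.4722, 0.0773, 0.098]
tcp_rot: [-0.0, 0.988, -0.154, -0.0]
wrist_force: [0.3, 3.9, 0.3]
grip_width: 0.241
grip_force: 30.0
```

```bash
python3 st.py; python3 arc.py .47225 .07669 3.11 3.12 3.13 3.14 3.15 3.16
```

```text
t 8.475 r 0.0551 th 3.0925 tang F -2.88 rad F -0.13 F [0.27 2.87 0.94] grip 30.000059958547354 0.2398640025200922
3.11 [-0.0001 -0.0018] [0.47223 0.07614]
3.12 [-0.0001 -0.0037] [0.47221 0.07559]
3.13 [-0.0002 -0.0055] [0.4722  0.07504]
3.14 [-0.0002 -0.0073] [0.4722  0.07449]
3.15 [-0.0002 -0.0092] [0.4722  0.07394]
3.16 [-0.0001 -0.011 ] [0.47221 0.07339]
```

Request:
{"method": "play_rows", "body": {
  "newtons": 30,
  "targets": [
    {"tx": 0, "ty": -0.0018, "tz": 0, "ax": 0, "ay": 0, "az": 0, "gripper": -1},
    {"tx": -0.0001, "ty": -0.0037, "tz": 0, "ax": 0, "ay": 0, "az": 0, "gripper": -1},
    {"tx": -0.0002, "ty": -0.0055, "tz": 0, "ax": 0, "ay": 0, "az": 0, "gripper": -1},
    {"tx": -0.0002, "ty": -0.0073, "tz": 0, "ax": 0, "ay": 0, "az": 0, "gripper": -1}
  ]
}}

```text
time_s: 8.98
position: [0.4721, 0.0751, 0.098]
tcp_rot: [0.0, 0.988, -0.154, -0.0]
wrist_force: [0.2, 3.5, 1.4]
grip_width: 0.245
grip_force: 30.0
```

```bash
python3 st.py
python3 - <<'E'
from h import *
p,d,c=snap('top'); cv2.imwrite('pics/crop3.png',cv2.resize(p[145:215,235:325,::-1],None,fx=8,fy=8,interpolation=cv2.INTER_CUBIC))
E
```

```text
t 9.075 r 0.055 th 3.1314 tang F -3.62 rad F 0.91 F [-0.87  3.63  1.2 ] grip 30.00020386883989 0.24514753499138792
```

View pics/crop3.png

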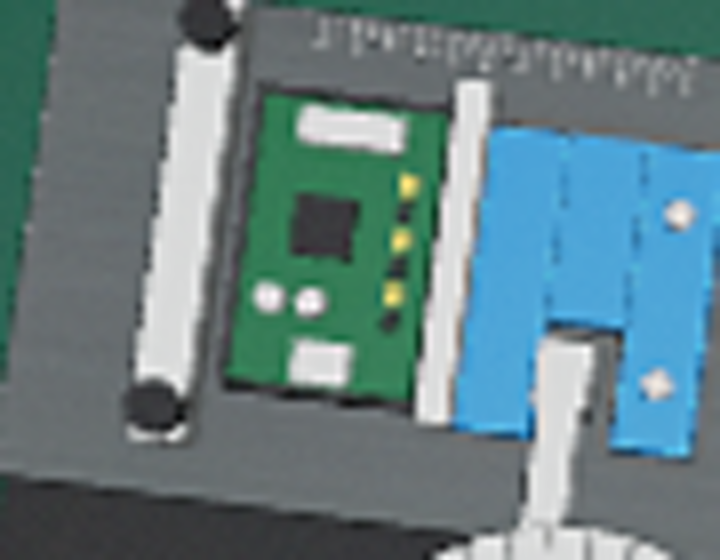

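The board has moved with the bar. About 15-18 crop px (roughly 4-5 mm) remain between the board's left edge (about 240,250) and the rail foot (about 222,250).

Request:
{"method": "play_rows", "body": {
  "newtons": 30,
  "targets": [
    {"tx": 0, "ty": -0.0018, "tz": 0, "ax": 0, "ay": 0, "az": 0, "gripper": -1},
    {"tx": 0.0001, "ty": -0.0037, "tz": 0, "ax": 0, "ay": 0, "az": 0, "gripper": -1},
    {"tx": 0.0002, "ty": -0.0055, "tz": 0, "ax": 0, "ay": 0, "az": 0, "gripper": -1},
    {"tx": 0.0002, "ty": -0.0073, "tz": 0, "ax": 0, "ay": 0, "az": 0, "gripper": -1},
    {"tx": 0.0003, "ty": -0.0092, "tz": 0, "ax": 0, "ay": 0, "az": 0, "gripper": -1}
  ]
}}

```text
time_s: 9.75
position: [0.4722, 0.0723, 0.098]
tcp_rot: [0.0, 0.988, -0.154, -0.0]
wrist_force: [-2.8, 3.9, 2.4]
grip_width: 0.243
grip_force: 30.0
```

```bash
python3 st.py
```

```text
t 9.85 r 0.055 th -3.1012 tang F -3.34 rad F 2.31 F [-2.44  3.24  3.23] grip 30.000402617733926 0.23898846685194094
```

Request:
{"method": "play_rows", "body": {
  "newtons": 30,
  "targets": [
    {"tx": -0.001, "ty": -0.0018, "tz": 0, "ax": 0, "ay": 0, "az": 0, "gripper": -1},
    {"tx": -0.001, "ty": -0.0037, "tz": 0, "ax": 0, "ay": 0, "az": 0, "gripper": -1},
    {"tx": -0.001, "ty": -0.0055, "tz": 0, "ax": 0, "ay": 0, "az": 0, "gripper": -1},
    {"tx": -0.001, "ty": -0.0055, "tz": 0, "ax": 0, "ay": 0, "az": 0, "gripper": -1}
  ]
}}

```text
time_s: 10.35
position: [0.4723, 0.0706, 0.0981]
tcp_rot: [-0.0, 0.988, -0.155, 0.0]
wrist_force: [0.0, 2.5, 0.2]
grip_width: 0.243
grip_force: 30.0
```

```bash
python3 st.py
```

```text
t 10.45 r 0.0551 th -3.0715 tang F -3.02 rad F -1.55 F [ 1.34  3.12 -0.46] grip 29.999890483450145 0.24427216376864855
```

Request:
{"method": "play_rows", "body": {
  "newtons": 30,
  "targets": [
    {"tx": 0.0002, "ty": -0.0015, "tz": 0, "ax": 0, "ay": 0, "az": 0, "gripper": -1},
    {"tx": 0.0004, "ty": -0.003, "tz": 0, "ax": 0, "ay": 0, "az": 0, "gripper": -1},
    {"tx": 0.0006, "ty": -0.0045, "tz": 0, "ax": 0, "ay": 0, "az": 0, "gripper": -1},
    {"tx": 0.0006, "ty": -0.0045, "tz": 0, "ax": 0, "ay": 0, "az": 0, "gripper": -1}
  ]
}}

```text
time_s: 10.95
position: [0.4723, 0.0693, 0.0981]
tcp_rot: [-0.0, 0.988, -0.155, 0.0]
wrist_force: [1.1, 3.2, -1.0]
grip_width: 0.238
grip_force: 30.0
```

```bash
python3 st.py
```

```text
t 11.05 r 0.0551 th -3.0483 tang F -3.59 rad F -2.52 F [ 2.18  3.81 -0.87] grip 29.999752559233457 0.23900815059340902
```

Request:
{"method": "play_rows", "body": {
  "newtons": 30,
  "targets": [
    {"tx": 0.0006, "ty": -0.0015, "tz": 0, "ax": 0, "ay": 0, "az": 0, "gripper": -1},
    {"tx": 0.0008, "ty": -0.003, "tz": 0, "ax": 0, "ay": 0, "az": 0, "gripper": -1},
    {"tx": 0.001, "ty": -0.004, "tz": 0, "ax": 0, "ay": 0, "az": 0, "gripper": -1},
    {"tx": 0.001, "ty": -0.004, "tz": 0, "ax": 0, "ay": 0, "az": 0, "gripper": -1}
  ]
}}

```text
time_s: 11.55
position: [0.4725, 0.0681, 0.098]
tcp_rot: [0.0, 0.988, -0.155, -0.0]
wrist_force: [0.6, 3.0, 0.5]
grip_width: 0.245
grip_force: 30.0
```

```bash
python3 st.py
```

```text
t 11.65 r 0.0551 th -3.0262 tang F -4.0 rad F -0.93 F [ 0.46  4.08 -0.1 ] grip 30.00004048459232 0.2437274421701766
```

Request:
{"method": "play_rows", "body": {
  "newtons": 30,
  "targets": [
    {"tx": 0.0001, "ty": -0.001, "tz": 0, "ax": 0, "ay": 0, "az": 0, "gripper": -1},
    {"tx": 0.0003, "ty": -0.002, "tz": 0, "ax": 0, "ay": 0, "az": 0, "gripper": -1},
    {"tx": 0.0004, "ty": -0.003, "tz": 0, "ax": 0, "ay": 0, "az": 0, "gripper": -1},
    {"tx": 0.0004, "ty": -0.003, "tz": 0, "ax": 0, "ay": 0, "az": 0, "gripper": -1}
  ]
}}

```text
time_s: 12.15
position: [0.4726, 0.0671, 0.098]
tcp_rot: [0.0, 0.988, -0.155, -0.0]
wrist_force: [-0.7, 4.4, -0.2]
grip_width: 0.243
grip_force: 30.0
```

```bash
python3 st.py
```

```text
t 12.25 r 0.0551 th -3.0096 tang F -3.81 rad F -0.94 F [0.43 3.9  0.41] grip 30.000101630575955 0.24249934414802282
```

Request:
{"method": "play_rows", "body": {
  "newtons": 30,
  "targets": [
    {"tx": 0.0002, "ty": -0.001, "tz": 0, "ax": 0, "ay": 0, "az": 0, "gripper": -1},
    {"tx": 0.0004, "ty": -0.002, "tz": 0, "ax": 0, "ay": 0, "az": 0, "gripper": -1},
    {"tx": 0.0006, "ty": -0.003, "tz": 0, "ax": 0, "ay": 0, "az": 0, "gripper": -1},
    {"tx": 0.0006, "ty": -0.003, "tz": 0, "ax": 0, "ay": 0, "az": 0, "gripper": -1}
  ]
}}

```text
time_s: 12.75
position: [0.4728, 0.0662, 0.098]
tcp_rot: [0.0, 0.988, -0.155, -0.0]
wrist_force: [-0.7, 3.8, 0.9]
grip_width: 0.242
grip_force: 30.0
```

```bash
python3 st.py
python3 - <<'E'
from h import *
p,d,c=snap('top'); cv2.imwrite('pics/crop4.png',cv2.resize(p[145:215,235:325,::-1],None,fx=8,fy=8,interpolation=cv2.INTER_CUBIC))
E
```

```text
t 12.85 r 0.055 th -2.9929 tang F -3.94 rad F 0.75 F [-1.33  3.79  1.22] grip 30.00016955193132 0.24011425572641598
```

View pics/crop4.png

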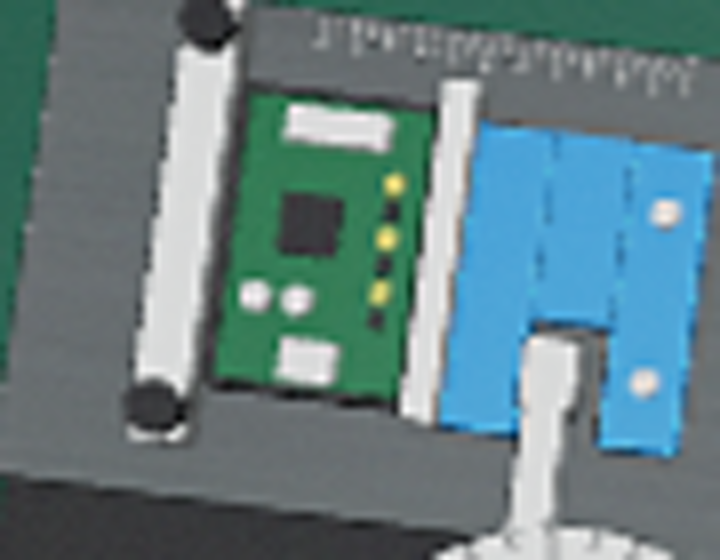

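Only about 1 mm remains: the board's dark edge nearly merges with the rail foot at about (218,300). I use finer steps now.

Request:
{"method": "play_rows", "body": {
  "newtons": 30,
  "targets": [
    {"tx": -0.0002, "ty": -0.001, "tz": 0, "ax": 0, "ay": 0, "az": 0, "gripper": -1},
    {"tx": 0, "ty": -0.002, "tz": 0, "ax": 0, "ay": 0, "az": 0, "gripper": -1},
    {"tx": 0, "ty": -0.0025, "tz": 0, "ax": 0, "ay": 0, "az": 0, "gripper": -1},
    {"tx": 0, "ty": -0.0025, "tz": 0, "ax": 0, "ay": 0, "az": 0, "gripper": -1}
  ]
}}

```text
time_s: 13.4
position: [0.4729, 0.0656, 0.098]
tcp_rot: [-0.0, 0.988, -0.154, 0.0]
wrist_force: [-0.9, 4.0, 0.7]
grip_width: 0.245
grip_force: 30.0
```

```bash
python3 st.py
```

```text
t 13.5 r 0.0551 th -2.9803 tang F -3.98 rad F -0.78 F [0.13 4.05 0.82] grip 30.00002559972927 0.2417979440225939
```

Request:
{"method": "play_rows", "body": {
  "newtons": 30,
  "targets": [
    {"tx": 0.0002, "ty": -0.001, "tz": 0, "ax": 0, "ay": 0, "az": 0, "gripper": -1},
    {"tx": 0.0003, "ty": -0.002, "tz": 0, "ax": 0, "ay": 0, "az": 0, "gripper": -1},
    {"tx": 0.0004, "ty": -0.0025, "tz": 0, "ax": 0, "ay": 0, "az": 0, "gripper": -1},
    {"tx": 0.0004, "ty": -0.0025, "tz": 0, "ax": 0, "ay": 0, "az": 0, "gripper": -1}
  ]
}}

```text
time_s: 14.0
position: [0.473, 0.0648, 0.0981]
tcp_rot: [-0.0, 0.988, -0.155, 0.0]
wrist_force: [-0.7, 2.8, 0.9]
grip_width: 0.242
grip_force: 30.0
```

```bash
python3 st.py
```

```text
t 14.1 r 0.055 th -2.9659 tang F -3.62 rad F -0.56 F [-0.09  3.66 -0.01] grip 29.999945419840515 0.2417328730666845
```

Request:
{"method": "play_rows", "body": {
  "newtons": 30,
  "targets": [
    {"tx": 0.0002, "ty": -0.001, "tz": 0, "ax": 0, "ay": 0, "az": 0, "gripper": -1},
    {"tx": 0.0003, "ty": -0.002, "tz": 0, "ax": 0, "ay": 0, "az": 0, "gripper": -1},
    {"tx": 0.0004, "ty": -0.0025, "tz": 0, "ax": 0, "ay": 0, "az": 0, "gripper": -1},
    {"tx": 0.0004, "ty": -0.0025, "tz": 0, "ax": 0, "ay": 0, "az": 0, "gripper": -1}
  ]
}}

```text
time_s: 14.6
position: [0.4731, 0.0641, 0.098]
tcp_rot: [-0.0, 0.988, -0.154, 0.0]
wrist_force: [0.9, 3.9, 0.6]
grip_width: 0.242
grip_force: 30.0
```

```bash
python3 st.py
```

```text
t 14.7 r 0.0551 th -2.9529 tang F -3.2 rad F -0.75 F [0.14 3.28 0.11] grip 29.99983174726367 0.24345928772134554
```

Request:
{"method": "play_rows", "body": {
  "newtons": 30,
  "targets": [
    {"tx": 0.0002, "ty": -0.001, "tz": 0, "ax": 0, "ay": 0, "az": 0, "gripper": -1},
    {"tx": 0.0003, "ty": -0.002, "tz": 0, "ax": 0, "ay": 0, "az": 0, "gripper": -1},
    {"tx": 0.0005, "ty": -0.003, "tz": 0, "ax": 0, "ay": 0, "az": 0, "gripper": -1},
    {"tx": 0.0005, "ty": -0.003, "tz": 0, "ax": 0, "ay": 0, "az": 0, "gripper": -1}
  ]
}}

```text
time_s: 15.2
position: [0.4732, 0.0638, 0.098]
tcp_rot: [-0.0, 0.988, -0.154, -0.0]
wrist_force: [-0.1, 6.1, 0.0]
grip_width: 0.243
grip_force: 30.0
```

```bash
python3 st.py
```

```text
t 15.3 r 0.0551 th -2.9473 tang F -5.84 rad F -1.04 F [-0.11  5.93 -0.19] grip 29.999765844549984 0.2408201846839548
```

Contact felt: 5.8 N against about 3.5 N running, so roughly 5 N on the board. A small 0.25 mm nudge should confirm it is solidly home.

Request:
{"method": "play_rows", "body": {
  "newtons": 30,
  "targets": [
    {"tx": 0, "ty": -0.0008, "tz": 0, "ax": 0, "ay": 0, "az": 0, "gripper": -1},
    {"tx": 0, "ty": -0.0008, "tz": 0, "ax": 0, "ay": 0, "az": 0, "gripper": -1},
    {"tx": 0, "ty": -0.0008, "tz": 0, "ax": 0, "ay": 0, "az": 0, "gripper": -1}
  ]
}}

```text
time_s: 15.68
position: [0.4732, 0.0637, 0.0981]
tcp_rot: [-0.0, 0.988, -0.154, -0.0]
wrist_force: [0.3, 7.4, -0.7]
grip_width: 0.243
grip_force: 30.0
```

```bash
python3 st.py
python3 - <<'E'
from h import *
p,d,c=snap('top'); cv2.imwrite('pics/crop5.png',cv2.resize(p[145:215,235:325,::-1],None,fx=8,fy=8,interpolation=cv2.INTER_CUBIC))
E
```

```text
t 15.775 r 0.0551 th -2.9459 tang F -6.73 rad F -1.57 F [ 0.23  6.9  -0.3 ] grip 29.999903740826994 0.24605784812215928
```

View pics/crop5.png

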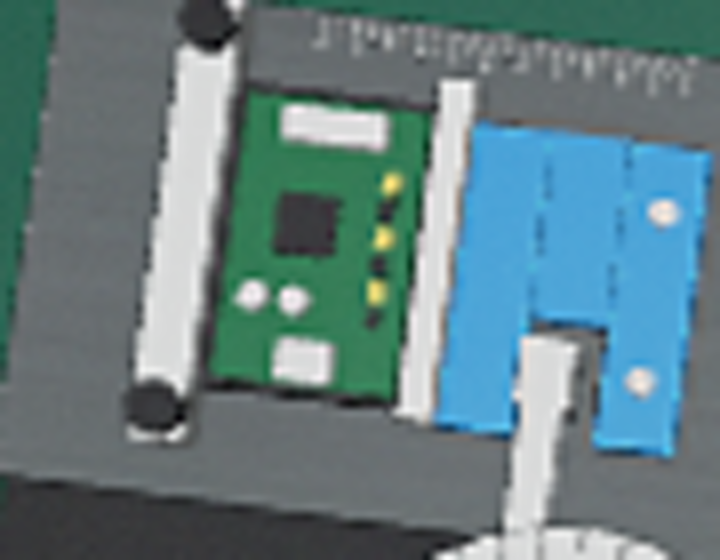

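The board is home and square against the rail, and the stop is stiff. Contact angle is 3.337. I save the saddle position as a reference and plan the retract.

```bash
cat > bar.py <<'E'
from h import *
p,d,c=snap('top'); h=cv2.cvtColor(p,cv2.COLOR_RGB2HSV); vv,uu=np.mgrid[:400,:640]
y=np.array([np.cos(1.4248),np.sin(1.4248)])
def cen(m,z): return onz(c,uu[m].mean(),vv[m].mean(),z)[:2]
R=(uu>230)&(uu<390)&(vv>142)&(vv<215)
b=R&(h[...,0]>95)&(h[...,0]<115)&(h[...,1]>120)&(h[...,2]>120)
g=R&(h[...,0]>50)&(h[...,0]<85)&(h[...,1]>90)&(uu>257)&(uu<292)&(vv>154)&(vv<196)
print('bar',b.sum(),(cen(b,.05)@y*1000).round(2),'board',g.sum(),(cen(g,.04)@y*1000).round(2),'depth',np.median(d[b]))
E
python3 bar.py; python3 arc.py .47316 .06234 3.33 3.23 3.13 3.03 2.93 2.83 2.73 2.63; python3 arc.py .47923 .10134 2.53 2.43 2.33 2.23 2.13 2.03 1.93 1.83 ; python3 arc.py .51312 .12757 1.78 1.735 1.735
```

```text
bar 977 164.88 board 602 240.21 depth 0.9887376
3.33 [0.     0.0059] [0.47317 0.0641 ]
3.23 [-0.0025  0.024 ] [0.47241 0.06954]
3.13 [-0.0032  0.0423] [0.4722  0.07504]
3.03 [-0.0021  0.0606] [0.47254 0.08052]
2.93 [0.0009 0.0787] [0.47343 0.08595]
2.83 [0.0056 0.0964] [0.47485 0.09126]
2.73 [0.0121 0.1135] [0.47679 0.0964 ]
2.63 [0.0203 0.13  ] [0.47924 0.10133]
2.53 [0.0098 0.0155] [0.48217 0.10598]
2.43 [0.0211 0.0299] [0.48555 0.11032]
2.33 [0.0337 0.0432] [0.48934 0.1143 ]
2.23 [0.0476 0.0551] [0.49351 0.11788]
2.13 [0.0626 0.0656] [0.49802 0.12102]
2.03 [0.0786 0.0745] [0.50282 0.1237 ]
1.93 [0.0955 0.0818] [0.50787 0.12589]
1.83 [0.1129 0.0874] [0.5131  0.12756]
1.78 [0.0089 0.0021] [0.51578 0.1282 ]
1.735 [0.017  0.0036] [0.51821 0.12866]
1.735 [0.017  0.0036] [0.51821 0.12866]
```

Request:
{"method": "play_rows", "body": {
  "newtons": 30,
  "targets": [
    {"tx": 0, "ty": 0.0059, "tz": 0, "ax": 0, "ay": 0, "az": 0, "gripper": -1},
    {"tx": -0.0025, "ty": 0.024, "tz": 0, "ax": 0, "ay": 0, "az": 0, "gripper": -1},
    {"tx": -0.0032, "ty": 0.0423, "tz": 0, "ax": 0, "ay": 0, "az": 0, "gripper": -1},
    {"tx": -0.0021, "ty": 0.0606, "tz": 0, "ax": 0, "ay": 0, "az": 0, "gripper": -1},
    {"tx": 0.0009, "ty": 0.0787, "tz": 0, "ax": 0, "ay": 0, "az": 0, "gripper": -1},
    {"tx": 0.0056, "ty": 0.0964, "tz": 0, "ax": 0, "ay": 0, "az": 0, "gripper": -1},
    {"tx": 0.0121, "ty": 0.1135, "tz": 0, "ax": 0, "ay": 0, "az": 0, "gripper": -1},
    {"tx": 0.0203, "ty": 0.13, "tz": 0, "ax": 0, "ay": 0, "az": 0, "gripper": -1}
  ]
}}

```text
time_s: 16.88
position: [0.4795, 0.1021, 0.098]
tcp_rot: [0.0, 0.988, -0.155, 0.0]
wrist_force: [0.6, -4.2, 2.0]
grip_width: 0.242
grip_force: 30.0
```

Request:
{"method": "play_rows", "body": {
  "newtons": 30,
  "targets": [
    {"tx": 0.0098, "ty": 0.0155, "tz": 0, "ax": 0, "ay": 0, "az": 0, "gripper": -1},
    {"tx": 0.0211, "ty": 0.0299, "tz": 0, "ax": 0, "ay": 0, "az": 0, "gripper": -1},
    {"tx": 0.0337, "ty": 0.0432, "tz": 0, "ax": 0, "ay": 0, "az": 0, "gripper": -1},
    {"tx": 0.0476, "ty": 0.0551, "tz": 0, "ax": 0, "ay": 0, "az": 0, "gripper": -1},
    {"tx": 0.0626, "ty": 0.0656, "tz": 0, "ax": 0, "ay": 0, "az": 0, "gripper": -1},
    {"tx": 0.0786, "ty": 0.0745, "tz": 0, "ax": 0, "ay": 0, "az": 0, "gripper": -1},
    {"tx": 0.0955, "ty": 0.0818, "tz": 0, "ax": 0, "ay": 0, "az": 0, "gripper": -1},
    {"tx": 0.1129, "ty": 0.0874, "tz": 0, "ax": 0, "ay": 0, "az": 0, "gripper": -1}
  ]
}}

```text
time_s: 17.88
position: [0.5133, 0.1278, 0.098]
tcp_rot: [0.0, 0.988, -0.155, -0.0]
wrist_force: [-1.7, -7.1, 4.3]
grip_width: 0.242
grip_force: 30.0
```

```bash
python3 st.py; python3 bar.py
```

```text
t 17.975 r 0.0552 th 1.8142 tang F 0.7 rad F -5.88 F [ 0.74 -5.87  2.37] grip 30.00056234188378 0.24637989336827923
bar 969 134.59 board 600 240.32 depth 0.9881243
```

```bash
python3 arc.py .51821 .12866 1.82 1.91 2.0 2.09 2.18 2.27 2.36 2.45
```

```text
1.82 [-0.0152 -0.0032] [0.51364 0.1277 ]
1.91 [-0.031 -0.008] [0.5089  0.12627]
2.0 [-0.0463 -0.0142] [0.50431 0.12441]
2.09 [-0.061  -0.0217] [0.49991 0.12215]
2.18 [-0.0749 -0.0305] [0.49573 0.11951]
2.27 [-0.088  -0.0406] [0.4918  0.11649]
2.36 [-0.1002 -0.0517] [0.48816 0.11314]
2.45 [-0.1112 -0.0639] [0.48484 0.10948]
```

Request:
{"method": "play_rows", "body": {
  "newtons": 30,
  "targets": [
    {"tx": 0.0089, "ty": 0.0011, "tz": 0, "ax": 0, "ay": 0, "az": 0, "gripper": -1},
    {"tx": 0.017, "ty": 0.0026, "tz": 0, "ax": 0, "ay": 0, "az": 0, "gripper": -1},
    {"tx": 0.017, "ty": 0.0026, "tz": 0, "ax": 0, "ay": 0, "az": 0, "gripper": -1}
  ]
}}

```text
time_s: 18.4
position: [0.5184, 0.1289, 0.098]
tcp_rot: [0.0, 0.988, -0.155, -0.0]
wrist_force: [-0.6, -4.6, 3.2]
grip_width: 0.241
grip_force: 30.0
```

```bash
python3 st.py; python3 bar.py
```

```text
t 18.5 r 0.0552 th 1.7305 tang F 0.61 rad F -4.5 F [ 0.11 -4.54  3.16] grip 30.000789889600128 0.24096877723771756
bar 971 132.49 board 600 240.4 depth 0.98813665
```

Request:
{"method": "play_rows", "body": {
  "newtons": 30,
  "targets": [
    {"tx": -0.0152, "ty": -0.0032, "tz": 0, "ax": 0, "ay": 0, "az": 0, "gripper": -1},
    {"tx": -0.031, "ty": -0.008, "tz": 0, "ax": 0, "ay": 0, "az": 0, "gripper": -1},
    {"tx": -0.0463, "ty": -0.0142, "tz": 0, "ax": 0, "ay": 0, "az": 0, "gripper": -1},
    {"tx": -0.061, "ty": -0.0217, "tz": 0, "ax": 0, "ay": 0, "az": 0, "gripper": -1},
    {"tx": -0.0749, "ty": -0.0305, "tz": 0, "ax": 0, "ay": 0, "az": 0, "gripper": -1},
    {"tx": -0.088, "ty": -0.0406, "tz": 0, "ax": 0, "ay": 0, "az": 0, "gripper": -1},
    {"tx": -0.1002, "ty": -0.0517, "tz": 0, "ax": 0, "ay": 0, "az": 0, "gripper": -1},
    {"tx": -0.1112, "ty": -0.0639, "tz": 0, "ax": 0, "ay": 0, "az": 0, "gripper": -1}
  ]
}}

```text
time_s: 19.55
position: [0.4853, 0.1104, 0.0981]
tcp_rot: [-0.001, 0.988, -0.154, 0.001]
wrist_force: [6.2, -1.4, -5.3]
grip_width: 0.242
grip_force: 30.0
```

```bash
python3 st.py; python3 bar.py; python3 arc.py .48484 .10938 2.47 2.49 2.51 2.53
```

```text
t 19.65 r 0.0552 th 2.4428 tang F -1.47 rad F -4.85 F [ 4.66 -2.   -2.61] grip 29.999479812104255 0.24178677883440494
bar 963 143.02 board 602 240.27 depth 0.9882042
2.47 [-0.0023 -0.0025] [0.48414 0.10862]
2.49 [-0.0046 -0.0054] [0.48347 0.10775]
2.51 [-0.0068 -0.0084] [0.48281 0.10687]
2.53 [-0.0089 -0.0113] [0.48217 0.10598]
```

Request:
{"method": "play_rows", "body": {
  "newtons": 30,
  "targets": [
    {"tx": -0.0023, "ty": -0.0025, "tz": 0, "ax": 0, "ay": 0, "az": 0, "gripper": -1},
    {"tx": -0.0046, "ty": -0.0054, "tz": 0, "ax": 0, "ay": 0, "az": 0, "gripper": -1},
    {"tx": -0.0068, "ty": -0.0084, "tz": 0, "ax": 0, "ay": 0, "az": 0, "gripper": -1},
    {"tx": -0.0096, "ty": -0.0123, "tz": 0, "ax": 0, "ay": 0, "az": 0, "gripper": -1},
    {"tx": -0.0096, "ty": -0.0123, "tz": 0, "ax": 0, "ay": 0, "az": 0, "gripper": -1}
  ]
}}

```text
time_s: 20.32
position: [0.4824, 0.1068, 0.0981]
tcp_rot: [-0.001, 0.988, -0.154, 0.001]
wrist_force: [5.3, -0.4, -4.3]
grip_width: 0.245
grip_force: 30.0
```

```bash
python3 st.py; python3 bar.py
```

```text
t 20.425 r 0.0552 th 2.5155 tang F -3.54 rad F -4.86 F [ 6.02  0.02 -3.37] grip 29.99948038486764 0.2421510480511257
bar 969 144.76 board 599 240.29 depth 0.98830175
```

Request:
{"method": "play_rows", "body": {
  "newtons": 30,
  "targets": [
    {"tx": -0.0009, "ty": -0.0012, "tz": 0, "ax": 0, "ay": 0, "az": 0, "gripper": -1},
    {"tx": -0.0018, "ty": -0.0024, "tz": 0, "ax": 0, "ay": 0, "az": 0, "gripper": -1},
    {"tx": -0.0018, "ty": -0.0024, "tz": 0, "ax": 0, "ay": 0, "az": 0, "gripper": -1},
    {"tx": -0.0018, "ty": -0.0024, "tz": 0, "ax": 0, "ay": 0, "az": 0, "gripper": -1},
    {"tx": 0.0015, "ty": -0.003, "tz": 0, "ax": 0, "ay": 0, "az": 0, "gripper": -1},
    {"tx": 0.0015, "ty": -0.003, "tz": 0, "ax": 0, "ay": 0, "az": 0, "gripper": -1}
  ]
}}

```text
time_s: 21.22
position: [0.4822, 0.1061, 0.0981]
tcp_rot: [-0.0, 0.988, -0.154, -0.0]
wrist_force: [1.3, 2.0, -1.4]
grip_width: 0.239
grip_force: 30.0
```

```bash
python3 st.py; python3 bar.py
```

```text
t 21.325 r 0.0551 th 2.5283 tang F -2.49 rad F 1.32 F [0.35 2.79 0.49] grip 29.999849530868232 0.24260162762151635
bar 968 145.13 board 604 240.32 depth 0.98821646
```

Request:
{"method": "play_rows", "body": {
  "newtons": 5,
  "targets": [
    {"tx": 0, "ty": 0, "tz": 0, "ax": 0, "ay": 0, "az": 0, "gripper": -1},
    {"tx": 0, "ty": 0, "tz": 0, "ax": 0, "ay": 0, "az": 0, "gripper": 0.3},
    {"tx": 0, "ty": 0, "tz": 0, "ax": 0, "ay": 0, "az": 0, "gripper": 0.3},
    {"tx": 0, "ty": 0, "tz": 0, "ax": 0, "ay": 0, "az": 0, "gripper": 0.3},
    {"tx": 0, "ty": 0, "tz": 0, "ax": 0, "ay": 0, "az": 0, "gripper": 0.3},
    {"tx": 0, "ty": 0, "tz": 0, "ax": 0, "ay": 0, "az": 0, "gripper": 0.3},
    {"tx": 0, "ty": 0, "tz": 0, "ax": 0, "ay": 0, "az": 0, "gripper": 0.3}
  ]
}}

```text
time_s: 22.25
position: [0.4825, 0.1051, 0.098]
tcp_rot: [-0.0, 0.988, -0.155, -0.0]
wrist_force: [0.2, -0.4, 0.1]
grip_width: 0.647
grip_force: 0.0
```

```bash
python3 st.py; python3 bar.py
```

```text
t 22.35 r 0.0543 th 2.5388 tang F 0.2 rad F 0.63 F [-0.63  0.19 -0.1 ] grip 0.0 0.6441479234376407
bar 971 145.16 board 599 240.45 depth 0.98837847
```

Request:
{"method": "play_rows", "body": {
  "targets": [
    {"tx": 0, "ty": 0, "tz": 0.1, "ax": 0, "ay": 0, "az": 0, "gripper": 0.3},
    {"tx": 0, "ty": 0, "tz": 0.25, "ax": 0, "ay": 0, "az": 0, "gripper": 0.3},
    {"tx": 0, "ty": 0, "tz": 0.4, "ax": 0, "ay": 0, "az": 0, "gripper": 0.3},
    {"tx": 0, "ty": 0, "tz": 0.4, "ax": 0, "ay": 0, "az": 0, "gripper": 0.3},
    {"tx": 0, "ty": 0, "tz": 0.4, "ax": 0, "ay": 0, "az": 0, "gripper": 0.3}
  ]
}}

```text
time_s: 23.02
position: [0.4823, 0.105, 0.2176]
tcp_rot: [0.0, 0.988, -0.155, -0.0]
wrist_force: [0.7, -0.3, -1.2]
grip_width: 0.654
grip_force: 0.0
```

```bash
python3 bar.py
python3 - <<'E'
from h import *
p,d,c=snap('top'); cv2.imwrite('pics/crop6.png',cv2.resize(p[145:215,235:325,::-1],None,fx=8,fy=8,interpolation=cv2.INTER_CUBIC))
E
```

```text
bar 968 145.15 board 599 240.28 depth 0.98824644
```

View pics/crop6.png

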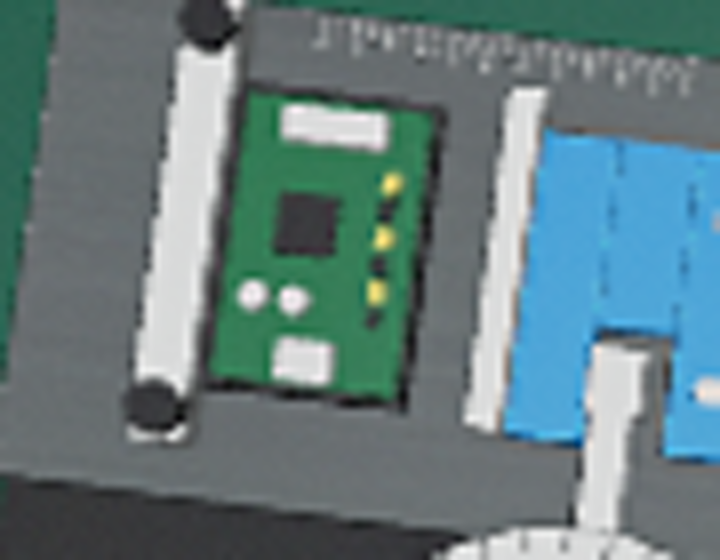

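The board is home and square on the rail (its left edge meets the rail foot at about 218,300). The dog sits at the left, forward end of the slot at about (597,345), and the gap measures about 20 mm. I hand the job in.

```bash
python3 -c "
from plant import arm
print(arm.finish_job())"
```

```text
the job is handed in; nothing more can be done
None
```

I handed the job in at about 23 s of the 69 s allowed, and the judge gave no verdict. I pressed the board home at about 5–7 N (estimated from the crank force), drew the bar back about 32 mm and came forward to a gap of about 20 mm by camera; the crank is released, the drive's play is taken up forward, and I did not re-check the bystanders.

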